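# Cycle the lamp cover of a light source

### The arm

A 6-joint arm with a two-finger parallel gripper is mounted at the origin on the work surface. World frame = base frame: x ahead of the robot, y to its left, z up, the work surface at z = 0. Lengths are in m, angles in rad, forces in N, time in s.
With the tool pointing down it reaches from about 0.325 to 0.875 m from the base axis. Payload 4.4 kg.
Tool frame: the origin (TCP) lies midway between the tips of the shut fingers; the grasp point (between the pads) lies 19 mm behind it (robot.grip_point_offset is the distance from the TCP to the grasp point, in m); z points along the fingers, y is the line along which they close (so a half turn about z gives the same grasp; the last joint's range is limited). The gripper opens to 85 mm and grips with 20 to 120 N. Pads are 22 mm wide; open, the fingers measure 114 mm over their backs; the gripper's body (76 mm by 85 mm) begins 54 mm behind the grasp point. The pads swing forward as they close: fully open they stand 13 mm farther back than shut.
Start: joints at [-1.478, 0.207, 1.542, -0, 1.393, -0.15], TCP at [0.139, -0.558, 0.231] pointing down, gripper open.
Joint ranges: [-2.73, 2.73], [-0.86, 2.22], [0.23, 2.46], [-1.11, 4.25], [0.08, 2.63], [-2.82, 2.82]. Speed limits (rad/s): [2.79, 2.79, 3.14, 3.14, 3.14, 3.14].

### API

Orientations are given as a 3x3 rotation matrix whose columns are the frame's x, y, z axes.
In Python, from cell import robot, imaging gives the robot as it stands. The module is installed in compiled form; this text tells all that it offers.
- The arm moves only by the tool drive_tool, never from a script. Its argument "deltas" is text: rows parted by semicolons, each of 5 numbers parted by spaces: the shift along the tool's x, y, z in mm, then the turn about the tool's z in rad, then the opening, from 0 (shut) to 1 (fully open). A call has 1 to 20 rows; each row shifts and turns the commanded pose from where the row before left it, along the tool's axes as they then stand; what a row does not reach is not made up. A row lasts 1/10 s, in which the tool goes at most 50 mm and 8.59 degrees, less where a joint would pass 70% of its speed; a pose out of reach is approached as far as the arm can. A call with a gripper value outside its range is refused whole. The fingers move at their own pace and stop on an object; "force" is the grip in N (left out, the last holds). Time passes only in rows, so rows that do not move let the fingers close. It gives the time, the measured TCP pose, the force, the opening and the grip force at its end, in the units of the state.
- robot.get_state(): the state, without advancing time (a new reading comes with each control period).
- imaging.read_camera(name): name is "scene" or "top" or "wrist"; returns the picture (384x512x3 uint8, red, green, blue); there is no depth.
- imaging.camera_model(name): a dict with "fx", "fy", "cx", "cy" (pixels), "eye" and "rotation" of the camera in the world. Camera axes: x right, y down, z forward; pixel columns grow to the right and rows downward; lengths in m; the calibration is good to about 2 mm. A picture is of the moment at which its call begins: read the wrist's pose just before it. camera_model takes no time and is no camera call; for the wrist camera it gives the pose at the moment of the call.
- robot.close_job(): hands the job in; it is judged then, once.
The state is a dict: "time_s": time; "joint_positions": joint angles; "qd": joint speeds; "joint_torque": joint torques, N m; "tool_pos": TCP position; "orientation": TCP orientation; "force": force on the tool from outside, world axes, zero at the start; "wrist_torque": the same for the moment, N m; "width": finger opening in m; "gripper_force": force on a finger pad.
Only numpy, scipy, OpenCV 4.12 (cv2) and the standard library are available. Lean on these libraries where they do the work, as an engineer would, in place of code of your own. Each camera call takes 0.05 s, during which the arm holds its last target. There are 200 camera calls.

### The job

The microscope's light source has tripped its cover interlock, which clears when the lamp cover is opened and shut once. The lamp cover is the widest of the three push-latched flaps on the light source: press it fully down and let it go so that it is released and springs open, then press it fully down again so that it latches shut, and let go. Leave the other two flaps as they are, the narrow one shut and the round one standing open.

Things in the scene. Friction and masses are not known exactly. Their poses are not given: they have to be found in the camera images.
- lamp_cover (a joint): Angle of the lamp cover, rad: about 0 latched shut (level), +0.43 sprung open (free edge 22 mm up), rigid stop at -0.13. Push-push latch: pushing it past -0.115 (4 to 5 mm below level at the pressing point) and letting go releases it if latched, latches it if open; a shorter push changes nothing. Its spring pushes back with 1 N (open) to 3 N (pushed down). It starts latched.
- lamp_cover_press (a point): Place to press: top face of the lamp cover, mid-width, 38 mm from hinge, 16 mm from free edge; moves with the cover. Aluminium plate 54 mm (x, hinge to free edge, away from the robot within 15 degrees) by 70 mm (y), 6 mm thick, two dark slots near the hinge; widest of 3 flaps on top of a cream box 210 x 400 mm. z is its normal. Latched, this point is 108 mm above the bench.
- narrow_cover (a joint): Angle of the narrow flap (54 x 36 mm), a push latch of the same kind beside the lamp cover; starts latched (0) and must stay so. The flaps stand in a staggered row and swap places between starts; their dark steel frames are 50 mm or more apart, their rims 99 mm above the bench.
- round_cover (a joint): Angle of the round flap (54 mm across), a push latch of the same kind in the same row; starts sprung open (about +0.43) and must stay so.

How it is judged:
On the way:
1. the lamp cover has been released and has sprung open (value of joint lamp_cover above 0.3 rad), for 0.2 s.
At the end, for the whole second after the job is handed in: The lamp cover, once sprung open, is latched shut again (joint within 0.05 rad of 0), the narrow flap is still latched (below 0.05 rad) and the round flap still stands open (above 0.3 rad) (value of joint lamp_cover between -0.05 and 0.05 rad and value of joint narrow_cover below 0.05 rad and value of joint round_cover above 0.3 rad); the robot touches nothing.
It fails at once if the narrow flap is released (value of joint narrow_cover above 0.15 rad).
It fails at once if the round flap is pushed shut (value of joint round_cover below 0.1 rad).
It also fails if it takes over 32 s, if anything falls off the work surface, if the arm or the gripper's body presses on something with over 40 N, if the wrist force passes 120 N, or if a joint passes its speed limit or range.

## Working session

There is one attempt and no reset: what is moved stays moved. The work goes in short steps, Python scripts to look and compute and a tool call to move; the robot and the scene stay as the last step left them, time stands still between calls to the robot, and variables do not carry over. Pictures are saved under pics/ and viewed, at most 10 in all, crops included, and the job is handed in when it is done.

Besides the shell and the picture viewer there is one more tool, called after "Call:" in YAML: its name, and indented under it one key for each argument. drive_tool: Moves the arm, as the interface text tells. Its arguments: {"type":"object","properties":{"deltas":{"type":"string"},"force":{"type":"number"}},"required":["deltas"]}

```bash
mkdir -p pics; python3 - <<'E'
from cell import robot, imaging
import cv2,numpy as np
s=robot.get_state();print(s['time_s'],s['tool_pos'],s['orientation'],s['width'])
a=[]
for n in ['top','scene']:
    im=imaging.read_camera(n);cv2.imwrite(f'pics/{n}0.png',im[:,:,::-1]);m=imaging.camera_model(n);print(n,m)
E
```

```text
0.0 [ 0.13870579 -0.55723446  0.23009781] [[ 9.70427170e-01  2.41393981e-01 -2.31618980e-04]
 [ 2.41393868e-01 -9.70424509e-01  2.29609852e-03]
 [ 3.29495628e-04 -2.28410779e-03 -9.99997337e-01]] 0.08527790600832884
top {'fx': 351.5465116647947, 'fy': 351.5465116647947, 'cx': 255.387770214767, 'cy': 194.19113255425992, 'eye': array([0.39217677, 0.06463994, 0.78945461]), 'rotation': array([[-0.05558194, -0.97403918,  0.21945006],
       [-0.9984531 ,  0.05390758, -0.01361524],
       [ 0.00143176, -0.21986735, -0.97552873]])}
scene {'fx': 360.6436182128835, 'fy': 360.6436182128835, 'cx': 252.62326192978153, 'cy': 191.90346170931298, 'eye': array([0.97443091, 0.22458619, 0.7100652 ]), 'rotation': array([[-0.36469148,  0.71968188, -0.5908114 ],
       [ 0.93112754,  0.28100547, -0.23245952],
       [-0.00127567, -0.63489677, -0.77259592]])}
```

View pics/top0.png

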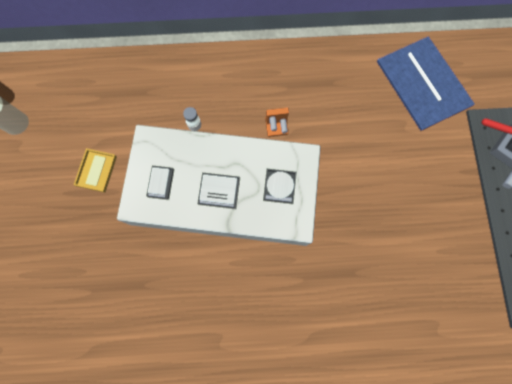

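View pics/scene0.png

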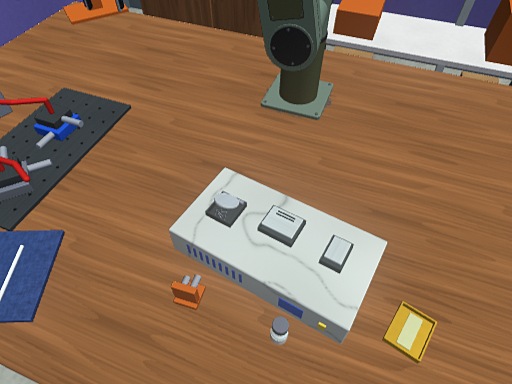

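The top view shows the wide flap with two slots in the middle at (219,190). The narrow flap is at (160,182) and the round one, open, is at (280,185). The hinge side (slots) faces the robot, towards image bottom. Next I'll measure the plates.

```bash
cat > h.py <<'E'
import numpy as np
def ray(m,u,v,z):
    d=m['rotation']@np.array([(u-m['cx'])/m['fx'],(v-m['cy'])/m['fy'],1.]);return m['eye']+d*(z-m['eye'][2])/d[2]
def proj(m,p):
    c=m['rotation'].T@(np.array(p)-m['eye']);return [m['fx']*c[0]/c[2]+m['cx'],m['fy']*c[1]/c[2]+m['cy']]
E
python3 - <<'E'
from cell import imaging
from h import *
import cv2
m=imaging.camera_model('top');im=cv2.imread('pics/top0.png')
g=cv2.cvtColor(im,cv2.COLOR_BGR2GRAY)
x0,y0,k=130,140,4
c=cv2.resize(g[y0:230,x0:320],None,fx=k,fy=k,interpolation=cv2.INTER_CUBIC)
cv2.imwrite('pics/crop.png',cv2.resize(im[y0:230,x0:320],None,fx=k,fy=k,interpolation=cv2.INTER_CUBIC))
for inv in (0,1):
  b=(c<110).astype(np.uint8) if inv else (c>140).astype(np.uint8)
  cs,_=cv2.findContours(b,cv2.RETR_CCOMP if 0 else cv2.RETR_LIST,cv2.CHAIN_APPROX_NONE)
  for q in cs:
    a=cv2.contourArea(q)/k/k
    if 250<a<2500:
      q=(q[:,0]+.5)/k-.5+[x0,y0]
      w=np.array([ray(m,u,v,.108)[:2] for u,v in q]).astype(np.float32)
      r=cv2.minAreaRect(w*1000);print('dark' if inv else 'light',a,q.mean(0).round(1),np.round(r[0]),np.round(r[1],1),round(r[2],1))
E
```

```text
light 304.1875 [278.7 186.8] [560.   6.] [60.4 67.6] 79.9
```

View pics/crop.png

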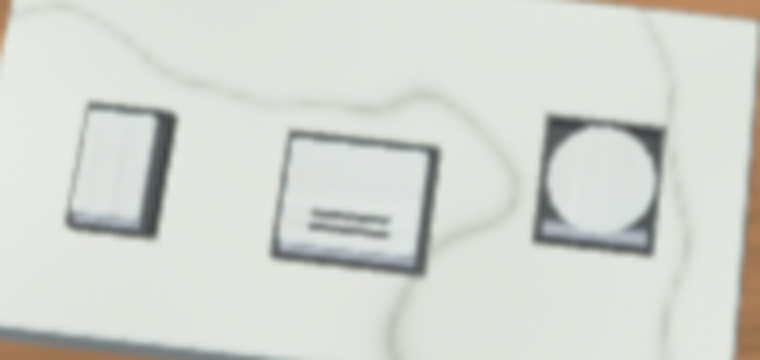

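The crop shows the plate's top face with corners near (291,134), (430,148), (419,256) and (279,243). The slots are at about y=222, near the hinge (bottom). I'll cast these corners onto z=0.108.

```bash
python3 - <<'E'
from cell import imaging,robot
from h import *
m=imaging.camera_model('top')
C=np.array([ray(m,(u+.5)/4-.5+130,(v+.5)/4-.5+140,.108) for u,v in [(291,134),(430,148),(419,256),(279,243)]])
print(C.round(4)*1000)
far=(C[0]+C[1])/2;near=(C[2]+C[3])/2;e=(far-near);print(np.linalg.norm(e),np.linalg.norm(C[0]-C[1]))
e/=np.linalg.norm(e);print('yaw',np.degrees(np.arctan2(e[1],e[0])))
p=(far+near)/2+e*.011;print('press',p)
s=robot.get_state();print(s['orientation'].T@(p-s['tool_pos'])*1000)
w=imaging.camera_model('wrist');print(w['eye']-s['tool_pos'],w['rotation'],w['fx'])
E
```

```text
[[594.8 159.3 108. ]
 [583.6  89.8 108. ]
 [528.7  97.6 108. ]
 [539.1 166.5 108. ]]
0.05583583803429036 0.07043580471840057
yaw -7.745596138021169
press [0.57244861 0.12681468 0.108     ]
[ 585.99416501 -558.96977752  123.53564569]
[0.06934106 0.01673618 0.14423016] [[ 0.24129062 -0.93225901 -0.26957741]
 [-0.97044743 -0.23272573 -0.06380059]
 [-0.00325893  0.27700519 -0.96086289]] 318.70423930470207
```

Call:
drive_tool:
  deltas: "10 -10 0 0 0;20 -20 0 0 0;29 -28 0 0 0;29 -28 0 0 0;30 -28 0 0 0;30 -28 0 0 0;30 -28 0 0 0;30 -28 0 0 0;30 -28 0 0 0;30 -28 0 0 0;30 -28 0 0 0;30 -28 0 0 0;30 -28 0 0 0;30 -28 0 0 0;30 -28 0 0 0;30 -28 0 0 0;30 -28 0 0 0;30 -28 0 0 0;20 -20 0 0 0;10 -10 0 0 0"
  force: 40

```text
time_s: 2.1
tool_pos: [0.5381, 0.0676, 0.2309]
orientation: [[0.97, 0.244, -0.001], [0.244, -0.97, 0.001], [-0.001, -0.001, -1.0]]
force: [0.4, 0.5, -0.3]
width: -0.0002
gripper_force: 0.0
```

Call:
drive_tool:
  deltas: "12 -12 0 0 0;24 -25 0 0 0;12 -12 0 0 0;0 0 0 0 0;0 0 0 0 0"

```text
time_s: 2.6
tool_pos: [0.5725, 0.1234, 0.231]
orientation: [[0.97, 0.241, -0.001], [0.241, -0.97, -0.001], [-0.001, 0.001, -1.0]]
force: [0.2, 0.6, 0.3]
width: 0.0004
gripper_force: 0.0
```

```bash
python3 - <<'E'
from cell import imaging,robot
from h import *
import cv2
s=robot.get_state();m=imaging.camera_model('wrist');im=imaging.read_camera('wrist')[:,:,::-1]
np.savez('w.npz',**m);print(s['tool_pos'])
im=im.copy();u=proj(m,[.57245,.12681,.108]);print(u, proj(m,s['tool_pos']))
cv2.circle(im,(int(u[0]),int(u[1])),2,(0,0,255),-1);cv2.imwrite('pics/w0.png',im)
E
```

```text
[0.57253351 0.12339205 0.23099636]
[np.float64(250.94309217184582), np.float64(184.18911967746405)] [np.float64(254.66903030962314), np.float64(249.09569449365236)]
```

View pics/w0.png

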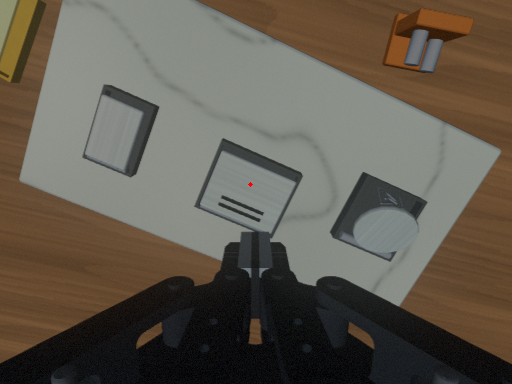

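The mark sits on the plate at mid-width, towards the free edge. The narrow and round flaps are well clear on either side. Now descending to just above the plate.

Call:
drive_tool:
  deltas: "3 -3 20 0 0;0 0 30 0 0;0 0 30 0 0;0 0 25 0 0;0 0 10 0 0;0 0 0 0 0;0 0 0 0 0"

```text
time_s: 3.35
tool_pos: [0.576, 0.1271, 0.1175]
orientation: [[0.971, 0.241, 0.002], [0.241, -0.971, 0.0], [0.002, 0.0, -1.0]]
force: [0.5, -0.8, 0.5]
width: 0.0002
gripper_force: 0.0
```

Call:
drive_tool:
  deltas: "0 0 4 0 0;0 0 3 0 0;0 0 2 0 0;0 0 0 0 0;0 0 0 0 0"

```text
time_s: 3.85
tool_pos: [0.5757, 0.1277, 0.1079]
orientation: [[0.97, 0.241, 0.001], [0.241, -0.97, -0.0], [0.001, 0.0, -1.0]]
force: [0.6, 0.9, 2.5]
width: -0.0
gripper_force: 0.8
```

Call:
drive_tool:
  deltas: "0 0 2 0 0;0 0 1.5 0 0;0 0 0 0 0;0 0 0 0 0"

```text
time_s: 4.25
tool_pos: [0.576, 0.1276, 0.1043]
orientation: [[0.97, 0.241, 0.002], [0.241, -0.97, 0.0], [0.002, 0.0, -1.0]]
force: [2.2, -0.4, 2.3]
width: -0.0001
gripper_force: 1.8
```

Call:
drive_tool:
  deltas: "0 0 1 0 0;0 0 0 0 0;0 0 0 0 0"

```text
time_s: 4.55
tool_pos: [0.576, 0.1276, 0.1032]
orientation: [[0.97, 0.241, 0.002], [0.241, -0.97, 0.0], [0.002, 0.0, -1.0]]
force: [2.7, 0.4, 4.4]
width: -0.0
gripper_force: 2.1
```

Call:
drive_tool:
  deltas: "0 0 1 0 0;0 0 0 0 0;0 0 0 0 0"

```text
time_s: 4.85
tool_pos: [0.5761, 0.1277, 0.103]
orientation: [[0.97, 0.241, 0.002], [0.241, -0.97, 0.0], [0.002, 0.0, -1.0]]
force: [1.8, -0.8, 7.5]
width: -0.0003
gripper_force: 4.0
```

It has reached the stop: a 1 mm command gave only 0.2 mm of travel and the force rose. One more small push, then I'll lift well clear so the cover can spring open.

Call:
drive_tool:
  deltas: "0 0 1 0 0;0 0 0 0 0;0 0 -5 0 0;0 0 -10 0 0;0 0 -15 0 0;0 0 -20 0 0;0 0 -20 0 0;0 0 0 0 0;0 0 0 0 0;0 0 0 0 0"

```text
time_s: 5.85
tool_pos: [0.5738, 0.1276, 0.1692]
orientation: [[0.97, 0.241, -0.003], [0.241, -0.97, -0.0], [-0.003, -0.001, -1.0]]
force: [-0.4, 0.5, -0.2]
width: 0.0003
gripper_force: 0.0
```

```bash
python3 - <<'E'
from cell import imaging,robot
import cv2,numpy as np
a=[imaging.read_camera(n)[:,:,::-1] for n in ('scene','wrist')]
b=cv2.resize(a[0][150:330,150:400],(533,384),interpolation=cv2.INTER_CUBIC)
cv2.imwrite('pics/open.png',cv2.resize(np.hstack([b,a[1]]),(800,294)));print(robot.get_state()['tool_pos'])
E
```

```text
[0.57393438 0.12755829 0.16908258]
```

View pics/open.png

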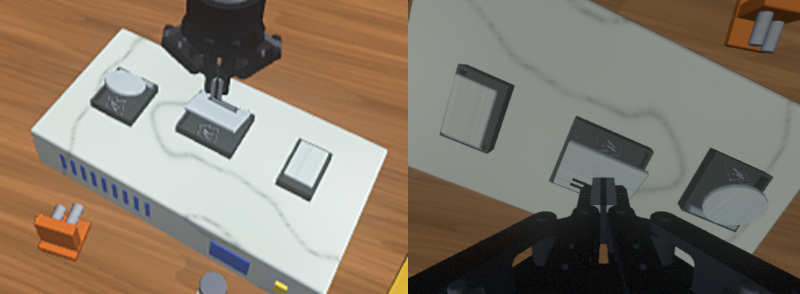

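The lamp cover now stands open, the narrow flap is still shut and the round one is still open. Pressing the lamp cover a second time.

Call:
drive_tool:
  deltas: "0 0 10 0 0;0 0 15 0 0;0 0 10 0 0;0 0 8 0 0;0 0 6 0 0;0 0 5 0 0;0 0 4 0 0;0 0 3 0 0;0 0 2 0 0;0 0 1 0 0;0 0 0 0 0;0 0 0 0 0"

```text
time_s: 7.15
tool_pos: [0.5758, 0.1277, 0.1074]
orientation: [[0.97, 0.241, 0.001], [0.241, -0.97, 0.0], [0.001, 0.0, -1.0]]
force: [1.2, 0.4, 3.4]
width: 0.0001
gripper_force: 1.5
```

Call:
drive_tool:
  deltas: "0 0 1.5 0 0;0 0 0 0 0;0 0 0 0 0"

```text
time_s: 7.45
tool_pos: [0.5758, 0.1276, 0.1057]
orientation: [[0.97, 0.241, 0.001], [0.241, -0.97, 0.0], [0.001, 0.0, -1.0]]
force: [3.1, -0.4, 3.1]
width: -0.0001
gripper_force: 1.8
```

Call:
drive_tool:
  deltas: "0 0 2 0 0;0 0 1 0 0;0 0 0 0 0;0 0 0 0 0"

```text
time_s: 7.85
tool_pos: [0.576, 0.1276, 0.1031]
orientation: [[0.97, 0.241, 0.002], [0.241, -0.97, 0.0], [0.002, 0.0, -1.0]]
force: [2.7, -0.5, 5.9]
width: -0.0
gripper_force: 3.3
```

Call:
drive_tool:
  deltas: "0 0 1.5 0 0;0 0 0 0 0;0 0 0 0 0"

```text
time_s: 8.15
tool_pos: [0.5761, 0.1276, 0.1029]
orientation: [[0.97, 0.241, 0.002], [0.241, -0.97, -0.0], [0.002, 0.0, -1.0]]
force: [0.6, -0.9, 11.9]
width: -0.0002
gripper_force: 6.0
```

It's at the stop again, at 12 N. Lifting clear.

Call:
drive_tool:
  deltas: "0 0 -5 0 0;0 0 -10 0 0;0 0 -15 0 0;0 0 -20 0 0;0 0 -20 0 0;0 0 -10 0 0;0 0 0 0 0;0 0 0 0 0;0 0 0 0 0"

```text
time_s: 9.05
tool_pos: [0.574, 0.1276, 0.1792]
orientation: [[0.97, 0.241, -0.003], [0.241, -0.97, -0.0], [-0.003, -0.001, -1.0]]
force: [0.5, -0.5, -0.3]
width: 0.0001
gripper_force: 0.0
```

```bash
python3 - <<'E'
from cell import imaging,robot
import cv2,numpy as np
a=[imaging.read_camera(n)[:,:,::-1] for n in ('scene','wrist')]
b=cv2.resize(a[0][150:330,150:400],(533,384),interpolation=cv2.INTER_CUBIC)
cv2.imwrite('pics/shut.png',cv2.resize(np.hstack([b,a[1]]),(800,294)));print(robot.get_state()['tool_pos'])
E
```

```text
[0.57423853 0.1275364  0.17935624]
```

View pics/shut.png

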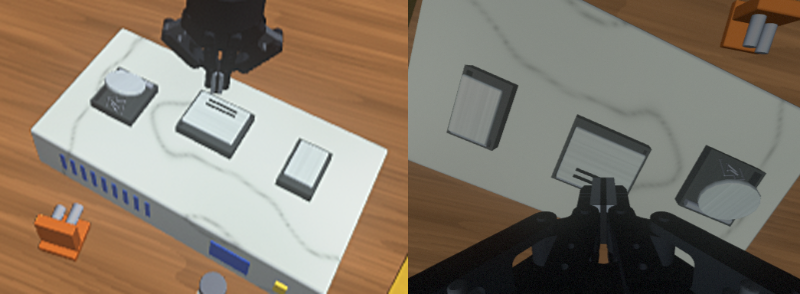

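The lamp cover is level and latched again, the narrow flap is shut, the round one is open and the robot is clear. Handing in.

```bash
python3 -c "
from cell import robot
print(robot.close_job())"
```

```text
the job is handed in; nothing more can be done
None
```

The lamp cover was released, sprang open and was pressed until it latched shut again; the last pictures showed the narrow flap shut, the round flap open and the arm clear, and I handed the job in at about 9 s (no verdict was returned).

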